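# Lift a brass plate off the curing rack and gauge it

### The arm

A 6-joint arm with a two-finger parallel gripper is mounted at the origin on the work surface. World frame = base frame: x ahead of the robot, y to its left, z up, the work surface at z = 0. Lengths are in mm, angles in degrees, forces in N, time in s.
With the tool pointing down it reaches from about 300 to 850 mm from the base axis. Payload 4.2 kg.
Tool frame: the origin (TCP) lies on the centre line of the jaws, within the pads' length; the fingertips stand 11 mm ahead of it and the grasp point (between the pads) lies 8 mm behind it; z points along the fingers, y is the line along which they close (so a half turn about z gives the same grasp; the last joint's range is limited). The gripper opens to 91 mm and grips with 3 to 60 N. Pads are 32 mm wide; open, the fingers measure 118 mm over their backs; the gripper's body (76 mm by 178 mm) begins 60 mm behind the grasp point.
Start: joints at [64.973, 18.312, 89.639, -0, 72.044, -1.146], TCP at [232.785, 525.788, 224.976] pointing down, gripper open.
Joint ranges: [-177.97, 177.97], [-48.28, 115.42], [12.27, 149.76], [-77.06, 257.06], [2.81, 150.46], [-146.56, 146.56]. Speed limits (degrees/s): [147.25, 147.25, 180, 180, 180, 180].

### API

Orientations are given as [roll, pitch, yaw] about the fixed x, y, z axes, in that order (R = Rz(yaw) Ry(pitch) Rx(roll)).
In Python, from workcell import env, grab_frame, camera_model, models gives the robot as it stands.
- The arm moves only by the shell command python3 -m crank 'ROWS' [FORCE]. ROWS is text: rows parted by semicolons, each of 7 numbers parted by spaces: the closure, from -1 (fully open) to 1 (shut), so that 0 is half open, then the shift along the tool's x, y, z in mm, then the turn, a rotation vector about the tool's x, y, z in degrees. A call has 1 to 10 rows; each row shifts and turns the commanded pose from where the row before left it, along the tool's axes as they then stand; what a row does not reach is not made up. A row lasts 1/8 s, in which the tool goes at most 62.5 mm and 10.7 degrees, less where a joint would pass 70% of its speed; a pose out of reach is approached as far as the arm can. A call is refused whole if a number of a shift passes 62.5 or a number of a turn 10.7, either way. A call with a gripper value outside its range is refused whole. The fingers move at their own pace and stop on an object; FORCE is the grip in N (left out, the last holds). Time passes only in rows, so rows that do not move let the fingers close. It gives the time, the measured TCP pose, the force, the opening and the grip force at its end, in the units of the state.
- env.state(): the state, without advancing time (a new reading comes with each control period).
- grab_frame(name): name is "scene" or "side" or "wrist"; returns the picture (480x640x3 uint8, blue, green, red); there is no depth.
- camera_model(name): a dict with "K" (3x3 intrinsics, pixels), "R" (3x3) and "t" (3): a world point X has camera coordinates R X + t; the wrist camera has in their place "mount" (4x4, takes a point from camera to tool coordinates, whose origin is the TCP and whose axes are the flange's). Camera axes: x right, y down, z forward; pixel columns grow to the right and rows downward; lengths in mm; the calibration is good to about 2 mm. A picture is of the moment at which its call begins: read the wrist's pose just before it. camera_model takes no time and is no camera call.
- env.job_done(): hands the job in; it is judged then, once.
Trained networks look in the newest picture that a camera, given by its name, has taken for a name from the list of things; names that differ only in an ending like _2 or _b are one class to them, and where a whole thing is asked for, a point or a joint stands for the part that bears it (a point fixed in the world has none). Each returns a list of dicts, best first, with "p" (0 to 1); they miss things now and then, are a little off and sometimes report something else, mostly with a low value. They report only what shows in the picture. A call takes as long as a camera call. They do not tell look-alikes from the thing itself.
- models.search_frame(name, camera): "point" ([x, y, z] in mm, in world coordinates, good to about 4 mm: the middle of the surface that is visible of it).
The state is a dict: "time_s": time; "qpos": joint angles; "qvel": joint speeds; "effort": joint torques, N m; "ee_pos": TCP position; "ee_rot": TCP orientation; "force": force on the tool from outside, world axes, zero at the start; "torque": the same for the moment, N m; "gripper_width": finger opening in mm; "gripper_force": force on a finger pad.
Only numpy, scipy, OpenCV 4.12 (cv2) and the standard library are available. Lean on these libraries where they do the work, as an engineer would, in place of code of your own. Each camera call takes 0.05 s, during which the arm holds its last target. There are 200 camera calls.

### The job

Use the wooden-handled lifter to lift the brass plate off the blue curing rack from underneath and set it on the two black rails of the stand, then lay the lifter flat on the bench and let go of it. Next take the plate by its edges with the fingers, lay it flat in the nest of the green gauge inside the green lips, let go, and push the gauge's red spring plunger fully down and release it. Never drop the plate onto the bench, and leave the other things on the bench where they are.

Things in the scene. Friction and masses are not known exactly. Their poses are not given: they have to be found in the camera images.
- plate_center (a point): centre (half-way up) of the loose brass plate: 60 mm along its x, 90 mm along its y, 5 mm thick (z up), about 200 g, the same when turned half round. It starts lying on the rack's rails, with its axes nearly along the rack's.
- lifter_grip (a point): centre of the dark wooden grip of the loose lifter: 60 mm along x, 22 mm wide (y), 45 mm tall, z up. It stands on the rear of a flat steel blade 3 mm thick, 44 mm wide, reaching from 40 mm behind to 150 mm ahead (+x) of this point; its underside is 25.5 mm below. Starts flat on the bench. Pinch across y, firmly (about 40 N), as the plate's weight tips the blade.
- rack_seat (a point): middle of the plate's place on the fixed blue rack, at the tops of its two steel rails, 18 mm above the bench. Rails run along x (-35 to +35 mm), 68 mm apart between inner faces, only bench between them. Blue walls 32 mm tall stand 5 mm off the plate at both y ends and the +x side, too close for fingers; the -x side is open: the blade goes in along +x. z is up.
- stand_seat (a point): middle of the plate's place on the stand, at the tops of its two black rails, 50 mm above the bench. Rails run along x, 50 mm long, 8 mm thick, 68 mm apart between inner faces; the plate lies across both, its y along this y. Open at both x ends: the blade passes between the rails along x, and fingers reach the plate's long edges (x = -30, +30 mm) there. z is up.
- nest_seat (a point): centre of the top of the solid pad (44 by 98 mm) of the fixed green gauge, 25 mm above the bench: the plate's underside lies here, its y along this y. Green lips rise 5 mm above the pad: end cheeks at y = +-50 mm, corner lips at x = +-35 mm (beyond |y| = 38 mm), 5 mm clear of the plate; the middle of its long edges is free for fingers. A housing 43 mm tall starts at x = +51 mm.
- plunger_top (a point): centre of the top of the red plunger button (32 mm across) beside the nest, on the gauge's +y side 86 mm from the nest's centre; 65 mm above the bench when up. Moves straight down.
- plunger (a joint): travel of the plunger in m: 0 up, 0.015 fully down; a spring returns it (3 N to start, 8 N fully down).
- plate: the brass plate; origin at the centre of its underside, axes as plate_center.
- lifter: the lifter, about 220 g; origin at the underside of the blade, below the middle of the grip, axes as lifter_grip.
- stand: the fixed black stand; origin on the bench below stand_seat, axes as stand_seat. Its base is 70 by 104 mm, 8 mm thick.
- dome_a: bystander: solid brass round-nosed part, 34 mm across, 45 mm tall; origin at its underside.
- dome_b: bystander: another one like dome_a.
- slug_a: bystander: solid brass cylinder, 34 mm across, 40 mm tall; origin at its underside.
- slug_b: bystander: another one like slug_a.
Not all that is in view belongs to the job. There is more than one size of the plate; the job needs the largest.

How it is judged:
By the outcome, as a careful person would: the job done as asked, in the order asked, and still so for the second after the job is handed in, with the robot touching nothing.
It also fails if it takes over 72 s, if anything falls off the work surface, if the arm or the gripper's body presses on something with over 40 N, if the wrist force passes 120 N, or if a joint passes its speed limit or range.

## Working session

There is one attempt and no reset: what is moved stays moved. The work goes in short steps, Python scripts to look and compute and a shell command to move; the robot and the scene stay as the last step left them, time stands still between calls to the robot, and variables do not carry over. Pictures are saved under pics/ and viewed, at most 10 in all, crops included, and the job is handed in when it is done.

```bash
ls; mkdir -p pics
cat > h.py <<'E'
import numpy as np, cv2
from scipy.spatial.transform import Rotation as Ro
from workcell import env, grab_frame, camera_model, models
np.set_printoptions(precision=1,suppress=True)
def cam(name,st=None):
    c=camera_model(name)
    K=np.array(c["K"])
    if "mount" in c:
        M=np.array(c["mount"]); st=st or env.state()
        Rt=Ro.from_euler('xyz',st["ee_rot"],degrees=True).as_matrix()
        Rc=Rt@M[:3,:3]; o=Rt@M[:3,3]+np.array(st["ee_pos"])
        return K,Rc.T,-Rc.T@o
    return K,np.array(c["R"]),np.array(c["t"]).ravel()
def onz(c,uv,z):
    K,R,t=c; uv=np.atleast_2d(uv).astype(float)
    d=(np.linalg.inv(K)@np.c_[uv,np.ones(len(uv))].T).T@R; o=-R.T@t
    return o+d*((z-o[2])/d[:,2])[:,None]
def proj(c,X):
    K,R,t=c; p=(np.atleast_2d(X)@R.T+t)@K.T
    return p[:,:2]/p[:,2:]
def tri(c1,u1,c2,u2):
    P=[c[0]@np.c_[c[1],c[2]] for c in(c1,c2)]
    X=cv2.triangulatePoints(P[0],P[1],np.float64(u1).reshape(2,1),np.float64(u2).reshape(2,1)).ravel()
    return X[:3]/X[3]
E
python3 - <<'E'
from h import *
s=env.state();print(s)
for n in("scene","side","wrist"):
    f=grab_frame(n);cv2.imwrite(f"pics/{n}0.png",f)
    c=cam(n)
    print(n,"cam at",-c[1].T@c[2])
    for t in("plate","lifter","lifter_grip","stand","plunger","plunger_top","dome_a","slug_a","rack_seat","nest_seat"):
        try: r=models.search_frame(t,n)
        except Exception as e: print(t,e);continue
        print(t,[(round(d["p"],2),np.round(d["point"]).tolist(),proj(c,d["point"])[0].round().tolist()) for d in r])
E
```

```text
pics
{'time_s': 0.0, 'qpos': array([65. , 18.4, 89.7, -0. , 72. , -1.1]), 'qvel': array([ 0. , -0. , -0.1,  0. ,  0.1,  0.1]), 'effort': array([  0. , -41.2, -23.2,   0.1,   0. ,  -0. ]), 'ee_pos': array([232.6, 525.3, 224.1]), 'ee_rot': array([-179.9,   -0. ,  156.1]), 'force': array([-0.4, -0.1, -0.2]), 'torque': array([ 0., -0.,  0.]), 'gripper_force': 0.0, 'gripper_width': 90.93741446843644}
scene cam at [1205.3 -299.1  848. ]
plate [(0.9, [576.0, -398.0, 3.0], [100.0, 333.0]), (0.8, [454.0, -369.0, -1.0], [100.0, 278.0]), (0.58, [540.0, -270.0, 24.0], [162.0, 283.0])]
lifter [(0.66, [455.0, -51.0, 4.0], [255.0, 217.0])]
lifter_grip [(0.82, [456.0, -50.0, 7.0], [256.0, 216.0])]
stand [(0.95, [633.0, -37.0, 9.0], [301.0, 274.0])]
plunger [(0.47, [603.0, 328.0, 67.0], [456.0, 177.0])]
plunger_top [(0.54, [603.0, 323.0, 69.0], [455.0, 177.0])]
dome_a [(0.94, [703.0, 142.0, 33.0], [405.0, 256.0]), (0.64, [790.0, -83.0, 40.0], [319.0, 342.0]), (0.61, [709.0, -146.0, 35.0], [264.0, 322.0])]
slug_a [(0.76, [791.0, -84.0, 40.0], [319.0, 343.0]), (0.6, [795.0, 62.0, 41.0], [396.0, 308.0])
[... 337 characters left out ...]
.0])]
lifter [(0.58, [453.0, -70.0, 2.0], [237.0, 273.0]), (0.39, [701.0, 141.0, 22.0], [345.0, 208.0])]
lifter_grip [(0.9, [452.0, -66.0, 5.0], [236.0, 271.0])]
stand [(0.83, [625.0, -57.0, 18.0], [318.0, 261.0])]
plunger []
plunger_top [(0.59, [602.0, 324.0, 59.0], [303.0, 160.0])]
dome_a [(0.57, [700.0, 141.0, 25.0], [344.0, 206.0])]
slug_a [(0.65, [781.0, -98.0, 32.0], [394.0, 267.0]), (0.53, [787.0, 56.0, 26.0], [385.0, 225.0])]
rack_seat [(0.78, [555.0, -319.0, 27.0], [283.0, 361.0])]
nest_seat [(0.59, [610.0, 235.0, 24.0], [307.0, 188.0])]
wrist cam at [165.6 555.  385.4]
plate []
lifter []
lifter_grip []
stand []
plunger []
plunger_top []
dome_a []
slug_a []
rack_seat []
nest_seat []
```

View pics/scene0.png

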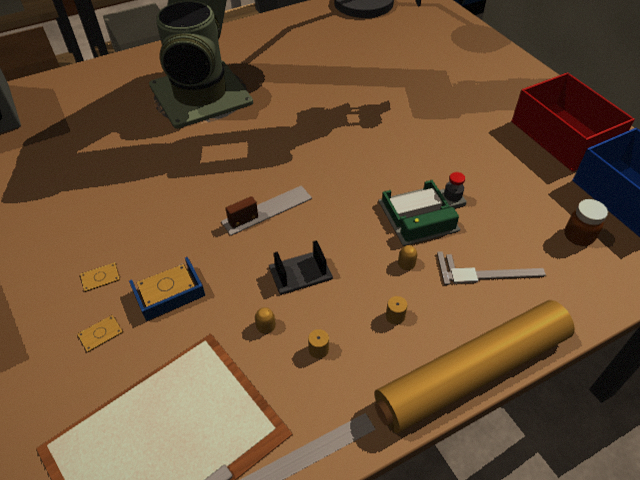

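View pics/side0.png

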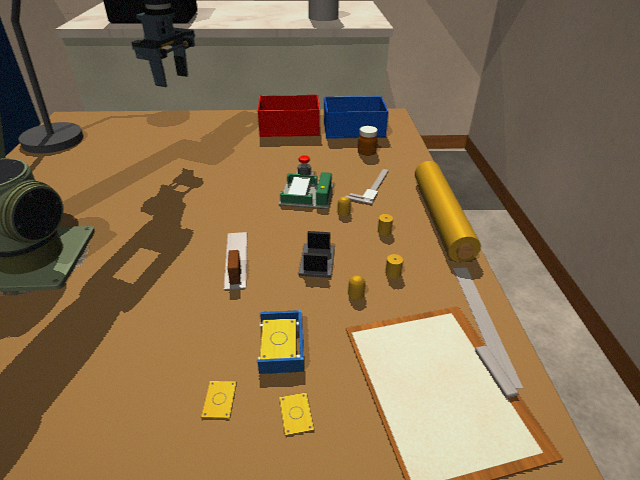

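The largest plate is on the blue rack at scene (165,287) and side (279,338). The plates at (100,277) and (100,333) lie on the bench and are smaller, so they are decoys. The wooden-grip lifter is at scene (242,211) / side (234,266). The trowel-like tool at (490,273), the rolling pin and the knife are distractors. The blade points to world +y, and the rack, stand and gauge axes are roughly along the world axes.

```bash
cat >> h.py <<'E'
def plan(pos,yaw,n,rp=(180,0),start=None):
    "even rows in tool axes from the measured pose"
    s=env.state(); p=np.array(s["ee_pos"]) if start is None else np.array(start[0],float)
    R0=Ro.from_euler('xyz',s["ee_rot"] if start is None else start[1],degrees=True)
    R1=Ro.from_euler('xyz',[rp[0],rp[1],yaw],degrees=True)
    w=(R0.inv()*R1).as_rotvec(); d=(np.array(pos)-p)/n
    for i in range(n):
        R=R0*Ro.from_rotvec(w*i/n)
        print(np.r_[R.inv().apply(d),np.degrees(w)/n].round(1))
E
python3 - <<'E'
from h import *
c=cam("wrist");print(c[0],"axis",c[1][2], env.state()["ee_pos"])
M=camera_model("wrist")["mount"];print(M)
s=env.state()
print("foot of image corners on bench",onz(c,[[0,0],[640,0],[640,480],[0,480],[320,240]],0))
plan([480,190,280],90,8)
E
```

```text
[[362.6   0.  317.5]
 [  0.  362.6 238. ]
 [  0.    0.    1. ]] axis [ 0.2 -0.1 -1. ] [232.8 525.8 225. ]
[[   0.    -1.    -0.3   73.2]
 [   1.     0.     0.    -0.5]
 [  -0.    -0.3    1.  -160.4]
 [   0.     0.     0.     1. ]]
foot of image corners on bench [[-70.2 335.4   0. ]
 [171.6 883.    0. ]
 [743.3 773.5   0. ]
 [395.3 -10.8   0. ]
 [263.7 515.2   0. ]]
[-45.2 -25.9  -6.9   0.   -0.    8.3]
[-48.5 -19.1  -6.9   0.   -0.    8.3]
[-50.7 -11.9  -6.9   0.   -0.    8.3]
[-51.9  -4.5  -6.9   0.   -0.    8.3]
[-52.    3.   -6.9   0.   -0.    8.3]
[-51.1  10.5  -6.9   0.   -0.    8.3]
[-49.   17.7  -6.9   0.   -0.    8.3]
[-46.   24.5  -6.9   0.   -0.    8.3]
```

```bash
python3 -m crank '-1 -45 -26 0 0 0 8.3;-1 -48 -19 0 0 0 8.3;-1 -50 -12 0 0 0 8.3;-1 -52 -4 0 0 0 8.3;-1 -52 3 0 0 0 8.3;-1 -51 10 0 0 0 8.3;-1 -49 18 0 0 0 8.3;-1 -46 25 0 0 0 8.3;-1 0 60 0 0 0 0;-1 0 30 0 0 0 0'
cat > look.py <<'E'
import sys
from h import *
def look(tag,names):
    s=env.state(); f=grab_frame("wrist"); c=cam("wrist",s)
    cv2.imwrite(f"pics/{tag}.png",f); np.savez(f"pics/{tag}.npz",K=c[0],R=c[1],t=c[2])
    print(s["time_s"],s["ee_pos"],s["ee_rot"])
    for t in names:
        print(t,[(round(d["p"],2),np.round(d["point"]).tolist(),proj(c,d["point"])[0].round().tolist()) for d in models.search_frame(t,"wrist")])
look(sys.argv[1],sys.argv[2:])
E
python3 look.py w1 nest_seat plunger_top stand
```

```text
time_s: 2.9
ee_pos: [571.3, 189.1, 224.8]
ee_rot: [179.9, -0.0, 89.6]
force: [-0.0, 0.5, 0.8]
gripper_width: 91.2
gripper_force: 0.0
2.9 [571.3 189.1 224.8] [179.9  -0.   89.6]
nest_seat [(0.72, [604.0, 256.0, 23.0], [351.0, 147.0])]
plunger_top [(0.74, [598.0, 332.0, 65.0], [350.0, 50.0]), (0.67, [451.0, -16.0, 4.0], [220.0, 378.0])]
stand [(0.93, [621.0, 12.0, 12.0], [361.0, 361.0])]
```

```bash
python3 -m crank '-1 -60 0 0 0 0 0;-1 -60 0 0 0 0 0;-1 0 0 0 0 0 0'; python3 look.py w2 nest_seat plunger_top stand; python3 -m crank '-1 -60 -20 0 0 0 0;-1 -60 -20 0 0 0 0;-1 -60 -20 0 0 0 0;-1 0 0 0 0 0 0'; python3 look.py w3 plunger_top stand stand_seat lifter lifter_grip plate; python3 -m crank '-1 -60 0 0 0 0 0;-1 -60 0 0 0 0 0;-1 0 0 0 0 0 0';python3 look.py w4 stand lifter lifter_grip plate rack_seat
python3 -c "
import cv2,numpy as np
a=[cv2.imread(f'pics/w{i}.png') for i in (1,2,3,4)]
m=np.vstack([np.hstack(a[:2]),np.hstack(a[2:])]);cv2.imwrite('pics/m1.png',cv2.resize(m,(800,600),interpolation=cv2.INTER_AREA))"
```

```text
time_s: 3.48
ee_pos: [566.6, 67.3, 225.5]
ee_rot: [-180.0, 0.0, 89.5]
force: [0.4, -0.0, -0.0]
gripper_width: 91.1
gripper_force: 0.0
3.475 [566.6  67.3 225.5] [-180.     0.    89.5]
nest_seat [(0.9, [607.0, 222.0, 24.0], [361.0, 46.0])]
plunger_top []
stand [(0.78, [621.0, -12.0, 8.0], [367.0, 282.0])]
time_s: 4.18
ee_pos: [506.9, -109.3, 225.1]
ee_rot: [-180.0, 0.0, 89.5]
force: [0.2, 0.3, 0.6]
gripper_width: 91.2
gripper_force: 0.0
4.175 [ 506.9 -109.3  225.1] [-180.     0.    89.5]
plunger_top []
stand [(0.65, [776.0, 66.0, 25.0], [620.0, 19.0]), (0.62, [618.0, -29.0, 9.0], [429.0, 132.0]), (0.23, [778.0, -77.0, 46.0], [608.0, 184.0])]
stand_seat [(0.66, [775.0, 68.0, 27.0], [621.0, 15.0]), (0.58, [622.0, -30.0, 10.0], [433.0, 133.0]), (0.5, [450.0, -14.0, 5.0], [260.0, 117.0])]
lifter [(0.84, [447.0, -11.0, 0.0], [257.0, 115.0])]
lifter_grip [(0.68, [448.0, -9.0, 3.0], [258.0, 112.0])]
plate [(0.83, [545.0, -275.0, 25.0], [353.0, 359.0]), (0.61, [454.0, -335.0, 7.0], [276.0, 394.0])]
time_s: 4.9
ee_pos: [507.8, -230.0, 224.5]
ee_rot: [-180.0, 0.0, 89.5]
force: [-0.8, 0.9, 0.3]
gripper_width: 91.2
gripper_force: 0.0
4.9 [ 507.8 -230.   224.5] [-180.     0.    89.5]
stand [(0.8, [616.0, -66.0, 12.0], [433.0, 37.0]), (0.47, [688.0, -140.0, 35.0], [513.0, 120.0])]
lifter [(0.79, [453.0, -80.0, 25.0], [256.0, 53.0])]
lifter_grip [(0.85, [456.0, -81.0, 27.0], [259.0, 53.0]), (0.58, [548.0, -253.0, 26.0], [357.0, 238.0])]
plate [(0.86, [449.0, -343.0, 3.0], [267.0, 309.0]), (0.85, [546.0, -257.0, 21.0], [354.0, 239.0]), (0.57, [575.0, -410.0, 2.0], [375.0, 359.0])]
rack_seat [(0.71, [568.0, -266.0, 29.0], [377.0, 250.0])]
```

View pics/m1.png

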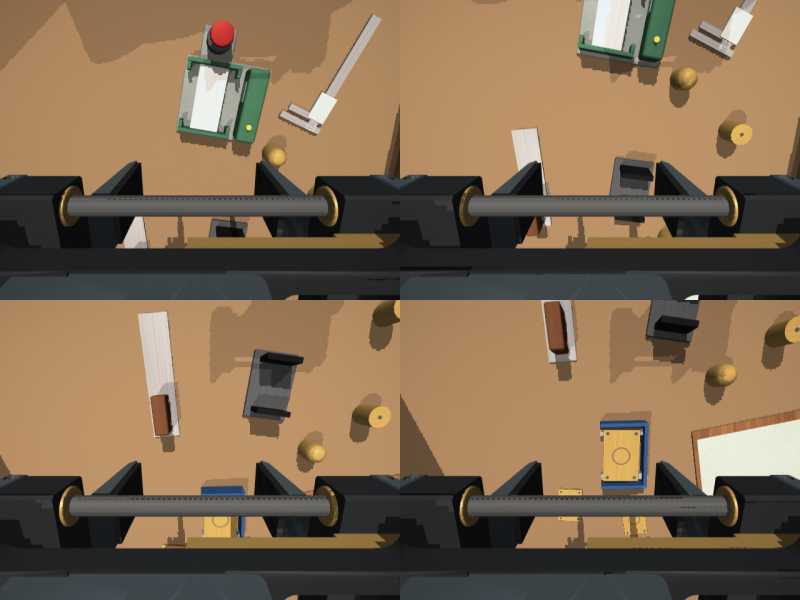

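The montage shows the gauge in w1 (white pad near full-resolution pixel (335,155), red button near (354,52)). The lifter and stand are in w3 (grip near (257,183), stand near (430,130)), and the big plate on the rack is in w4 near (357,244). Next I'll get an enlarged composite for the corners, which also serves as the close crop to check the choice.

Run:
```python
from h import *
def crop(i,x,y,w,h,k):
    f=cv2.imread(f'pics/w{i}.png')[y:y+h,x:x+w]
    f=np.clip(f.astype(float)*1.4,0,255).astype(np.uint8)
    f=cv2.resize(f,None,fx=k,fy=k,interpolation=cv2.INTER_CUBIC)
    for u in range((x+19)//20*20,x+w,20):
        cv2.line(f,((u-x)*k,0),((u-x)*k,5),(0,0,255),1); cv2.putText(f,str(u),((u-x)*k,14),0,.32,(0,0,255),1)
    for v in range((y+19)//20*20,y+h,20):
        cv2.line(f,(0,(v-y)*k),(5,(v-y)*k),(0,0,255),1); cv2.putText(f,str(v),(6,(v-y)*k+4),0,.32,(0,0,255),1)
    return f
m=np.zeros((600,800,3),np.uint8)
for im,x,y in((crop(1,275,25,165,210,2),0,0),(crop(3,215,15,80,210,2),335,0),(crop(3,375,65,110,140,2),500,0),(crop(4,310,185,100,130,2),500,290),(crop(4,215,0,80,105,2),335,425)):
    h,w=im.shape[:2]; h=min(h,600-y);w=min(w,800-x); m[y:y+h,x:x+w]=im[:h,:w]
cv2.imwrite('pics/m2.png',m)
# plate segmentation
f=cv2.imread('pics/w4.png');hsv=cv2.cvtColor(f,cv2.COLOR_BGR2HSV)
print(hsv[230,345],hsv[200,300])
```

```text
[ 19 146 223] [ 15 116 181]
```

View pics/m2.png

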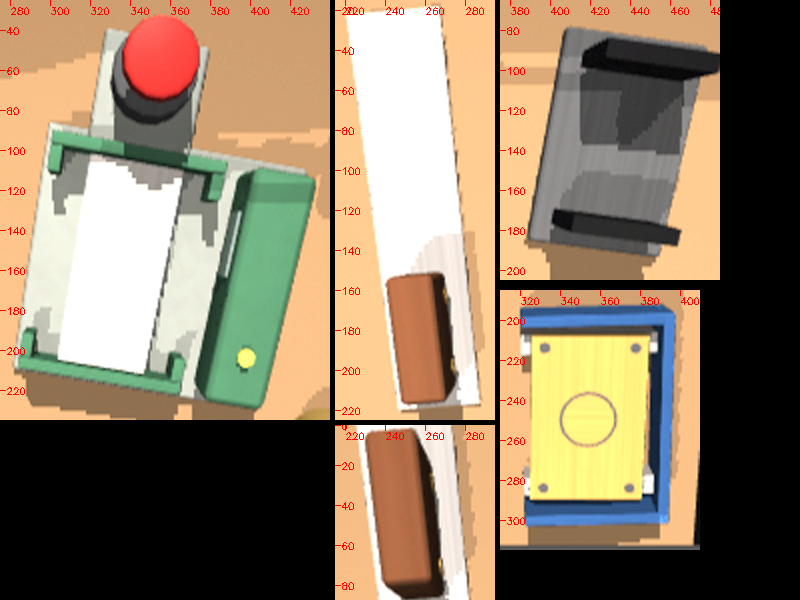

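```bash
cat >> h.py <<'E'
from scipy.optimize import least_squares
def ld(tag):
    d=np.load(f"pics/{tag}.npz"); return d["K"],d["R"],d["t"]
def fit(obs,x0,freez=True):
    "obs: (cam,modelpoint,px); returns x,y,z,yaw"
    def X(p,m): return Ro.from_euler('z',p[3],degrees=True).apply(m)+p[:3]
    f=lambda p:np.concatenate([(proj(c,X(p if freez else [p[0],p[1],x0[2],p[3]],m))-u).ravel() for c,m,u in obs])
    r=least_squares(f,x0,x_scale=[10,10,10,5],loss='soft_l1'); return r.x, np.abs(r.fun).reshape(-1,2)
E
python3 - <<'E'
from h import *
w1,w3,w4=ld("w1"),ld("w3"),ld("w4"); sc,sd=cam("scene"),cam("side")
o=lambda x,y,cx,cy,ox,oy:[(x-cx)/2+ox,(y-cy)/2+oy]
P=[o(x,y,500,290,310,185) for x,y in((530,335),(648,335),(642,500),(530,500))]
M=[(-30,45,0),(30,45,0),(30,-45,0),(-30,-45,0)]
print("plate top z free",fit([(w4,m,p) for m,p in zip(M,P)]+[(w4,(0,0,0),o(588,419,500,290,310,185)),(sd,(0,0,0),(279,338.5)),(sc,(0,0,0),(165,286.5))],[545,-265,23,0]))
q=onz(w4,P,23);print("plate sides",np.linalg.norm(q-np.roll(q,-1,0),axis=1))
W=[o(x,y,500,290,310,185) for x,y in((669,306),(668,523))]
q=onz(w4,W,32);print("rack +x outer corners",q, "yaw",np.degrees(np.arctan2(*(q[0]-q[1])[[1,0]]))-90)
B=[(220.5,21),(267.5,19),(287.5,217),(247.5,219.5)]
M=[(150,22,0),(150,-22,0),(-40,-22,0),(-40,22,0)]
print("blade top",fit([(w3,m,p) for m,p in zip(M,B)],[450,-80,3,93],False))
q=onz(w3,B,3);print(np.linalg.norm(q-np.roll(q,-1,0),axis=1))
S=[o(x,y,500,0,375,65) for x,y in((565,28),(528,240),(660,255))]
M=[(-35,52,0),(-35,-52,0),(35,-52,0)]
print("stand base top",fit([(w3,m,p) for m,p in zip(M,S)],[625,-40,8,-8],False))
q=onz(w3,S,8);print(np.linalg.norm(np.diff(q,axis=0),axis=1))
G=[o(x,y,0,0,275,25) for x,y in((52,128),(227,160),(180,392),(15,372))]
q=onz(w1,G,30);print("lips",q,np.linalg.norm(q-np.roll(q,-1,0),axis=1),"ctr",q.mean(0))
d=(q[0]+q[1]-q[2]-q[3]);print("gauge yaw",np.degrees(np.arctan2(d[1],d[0]))-90)
G=[o(x,y,0,0,275,25) for x,y in((90,160),(182,163),(147,375),(57,362))]
q=onz(w1,G,25);print("pad",np.linalg.norm(q-np.roll(q,-1,0),axis=1),q.mean(0))
b=o(161,57,0,0,275,25)
print("button",tri(w1,b,sd,(304.5,158.5)),tri(w1,b,sc,(457.5,177)),onz(w1,b,65))
E
```

```text
plate top z free (array([ 545.5, -268.1,   20.8,   -0.1]), array([[0.3, 0.2],
       [0.3, 0.2],
       [0.1, 0.4],
       [0.4, 0.1],
       [0.1, 0.4],
       [1.2, 0.7],
       [0.1, 1.1]]))
plate sides [59.6 89.8 60.2 89.8]
rack +x outer corners [[ 582.8 -207.    32. ]
 [ 587.8 -322.    32. ]] yaw 2.4623794963085857
blade top (array([449.8, -76.4,   3. ,  94.1]), array([[0.4, 1.6],
       [0.1, 0.5],
       [0.1, 0.6],
       [0.5, 0. ]]))
[ 44.3 190.3  43.2 191.4]
stand base top (array([622.3, -34.5,   8.6,  -7.2]), array([[0.3, 1.3],
       [0. , 0.3],
       [0.3, 0.8]]))
[102.6  69.6]
lips [[557.1 307.8  30. ]
 [637.6 293.5  30. ]
 [618.9 184.1  30. ]
 [536.6 194.8  30. ]] [ 81.8 111.   83.  114.8] ctr [587.6 245.1  30. ]
gauge yaw -9.984076519733094
pad [ 43.1 102.   45.8  97. ] [588.  244.5  25. ]
button [605.4 330.6  60.9] [603.3 330.3  64.7] [[602.8 329.7  65. ]]
```

Run:
```python
from h import *
plan([449.8,-76.4,150],94.1,3)
```

```text
[ 49.8 -19.4  25.    0.   -0.   -1.4]
[ 50.3 -18.2  25.    0.   -0.   -1.4]
[ 50.7 -16.9  25.    0.   -0.   -1.4]
```

```bash
python3 -m crank '-1 49.8 -19.4 25 0 0 -1.5;-1 50.3 -18.2 25 0 0 -1.5;-1 50.7 -16.9 25 0 0 -1.5;-1 0 0 55 0 0 0;-1 0 0 55 0 0 0;-1 0 0 21 0 0 0;-1 0 0 0 0 0 0'
```

```text
time_s: 6.08
ee_pos: [448.6, -76.7, 17.9]
ee_rot: [-179.8, -0.1, 94.3]
force: [-1.1, 1.0, 0.2]
gripper_width: 91.4
gripper_force: 0.0
```

```bash
python3 -m crank '1 0 0 0 0 0 0;1 0 0 0 0 0 0;1 0 0 0 0 0 0;1 0 0 0 0 0 0;1 0 0 0 0 0 0;1 0 0 0 0 0 0;1 0 0 0 0 0 0' 45; python3 look.py g1 lifter lifter_grip
```

```text
time_s: 6.95
ee_pos: [449.7, -77.8, 18.9]
ee_rot: [-180.0, -0.0, 94.2]
force: [-0.6, 0.1, -0.5]
gripper_width: 24.2
gripper_force: 0.0
6.95 [449.7 -77.8  18.9] [-180.    -0.    94.2]
lifter [(0.98, [444.0, -9.0, 2.0], [317.0, 149.0])]
lifter_grip [(0.87, [446.0, -10.0, 4.0], [320.0, 152.0])]
```

```bash
python3 -m crank '1 0 0 0 0 0 0;1 0 0 0 0 0 0;1 0 0 -30 0 0 0;1 0 0 -50 0 0 0;1 0 0 0 0 0 0' 45; python3 look.py g2 lifter lifter_grip
python3 - <<'E'
from h import *
# target: blade outside rack before entry, blade yaw 2: grip at tip x = 495
plan([330,-274,100],2.1,10)
E
```

```text
time_s: 7.72
ee_pos: [452.2, -78.3, 101.9]
ee_rot: [179.6, 0.1, 94.2]
force: [0.0, 0.7, -2.7]
gripper_width: 21.9
gripper_force: 45.0
7.725 [452.2 -78.3 101.9] [179.6   0.1  94.2]
lifter []
lifter_grip [(0.73, [452.0, -12.0, 89.0], [328.0, 155.0])]
[-18.7 -13.3  -0.2  -0.    0.    9.2]
[-20.6 -10.1  -0.2  -0.    0.    9.2]
[-21.9  -6.7  -0.2  -0.    0.    9.2]
[-22.7  -3.1  -0.2  -0.    0.    9.2]
[-22.9   0.6  -0.2  -0.    0.    9.2]
[-22.5   4.3  -0.2  -0.    0.    9.2]
[-21.6   7.8  -0.2  -0.    0.    9.2]
[-20.   11.2  -0.2  -0.    0.    9.2]
[-18.   14.2  -0.2  -0.    0.    9.2]
[-15.5  16.9  -0.2  -0.    0.    9.2]
```

Run:
```python
from h import *
f=cv2.imread('pics/g2.png');cv2.imwrite('pics/g2c.png',f[20:420,120:620])
```

```text
(no output)
```

View pics/g2c.png

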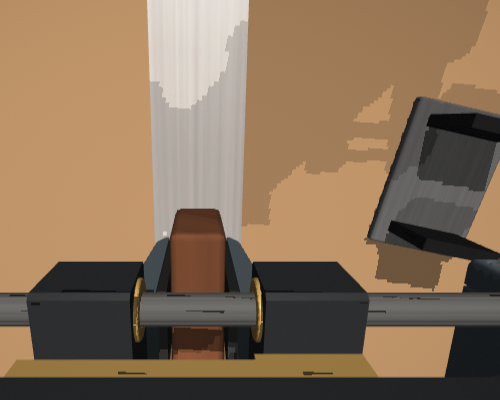

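Lifter is held squarely (grip at crop (198,250), blade straight ahead at crop x≈198). Next I'll swing it to the rack's open side.

```bash
python3 -m crank '1 -19 -13 0 0 0 9.2;1 -21 -10 0 0 0 9.2;1 -22 -7 0 0 0 9.2;1 -23 -3 0 0 0 9.2;1 -23 1 0 0 0 9.2;1 -22 4 0 0 0 9.2;1 -22 8 0 0 0 9.2;1 -20 11 0 0 0 9.2;1 -18 14 0 0 0 9.2;1 -15 17 0 0 0 9.2'; python3 look.py r1 plate rack_seat lifter
```

```text
time_s: 9.12
ee_pos: [330.3, -274.5, 97.2]
ee_rot: [-179.8, 0.2, 1.9]
force: [-0.1, -0.2, -1.3]
gripper_width: 21.6
gripper_force: 45.0
9.125 [ 330.3 -274.5   97.2] [-179.8    0.2    1.9]
plate [(0.63, [451.0, -366.0, 6.0], [468.0, 67.0])]
rack_seat []
lifter [(0.88, [397.0, -278.0, 83.0], [328.0, 154.0])]
```

View pics/r1.png

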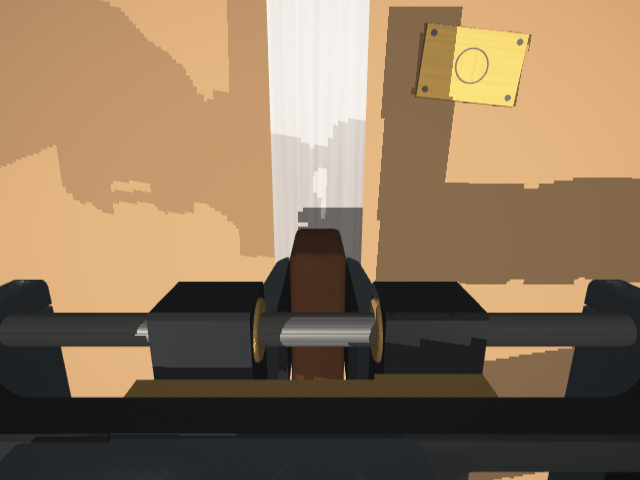

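```bash
python3 -m crank '1 0 0 40 0 0 0;1 0 0 32 0 0 0;1 10 0 0 0 0 0;1 20 0 0 0 0 0;1 0 0 0 0 0 0'
python3 - <<'E'
from h import *
s=env.state();print(s["ee_pos"],s["ee_rot"])
a=grab_frame("side");b=grab_frame("scene")
k=lambda f,x,y,w,h:cv2.resize(np.clip(f[y:y+h,x:x+w]*1.6,0,255).astype(np.uint8),(400,400),interpolation=cv2.INTER_CUBIC)
cv2.imwrite('pics/e1.png',np.hstack([k(a,180,280,140,140),k(b,80,210,140,140)]))
E
```

```text
time_s: 9.95
ee_pos: [365.4, -274.8, 28.3]
ee_rot: [179.8, -0.2, 2.4]
force: [0.9, 0.9, -2.2]
gripper_width: 21.7
gripper_force: 45.0
[ 365.4 -274.8   28.3] [179.8  -0.2   2.4]
```

View pics/e1.png

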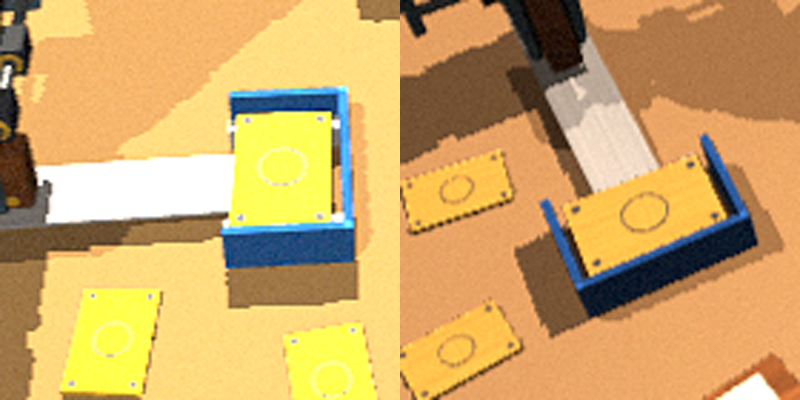

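The blade enters centred between the rack walls (side crop (235,185)), with its tip just at the plate's open edge.

```bash
python3 -m crank '1 0 0 3 0 0 0;1 20 0 0 0 0 0;1 20 0 0 0 0 0;1 14 0 0 0 0 0;1 0 0 0 0 0 0'
```

```text
time_s: 10.68
ee_pos: [417.4, -271.8, 23.8]
ee_rot: [180.0, -0.0, 2.3]
force: [-0.5, 0.6, -3.0]
gripper_width: 21.8
gripper_force: 45.0
```

```bash
python3 -m crank '1 4 0 -3 0 0 0;1 0 0 -4 0 0 0;1 0 0 -3 0 0 0;1 0 0 -4 0 0 0;1 0 0 -5 0 0 0;1 0 0 -6 0 0 0;1 0 0 -8 0 0 0;1 0 0 0 0 0 0'
python3 - <<'E'
from h import *
s=env.state();print(s["ee_pos"],s["ee_rot"],s["force"],s["torque"])
a=grab_frame("side");b=grab_frame("scene")
k=lambda f,x,y,w,h:cv2.resize(np.clip(f[y:y+h,x:x+w]*1.6,0,255).astype(np.uint8),(400,400),interpolation=cv2.INTER_CUBIC)
cv2.imwrite('pics/e2.png',np.hstack([k(a,180,260,140,140),k(b,80,210,140,140)]))
E
```

```text
time_s: 11.68
ee_pos: [420.3, -271.9, 57.7]
ee_rot: [179.9, -0.1, 2.2]
force: [0.4, 0.0, -4.3]
gripper_width: 21.8
gripper_force: 45.0
[ 420.3 -271.9   57.7] [179.9  -0.1   2.2] [ 0.4  0.  -4.3] [-0.1  0.5  0. ]
```

View pics/e2.png

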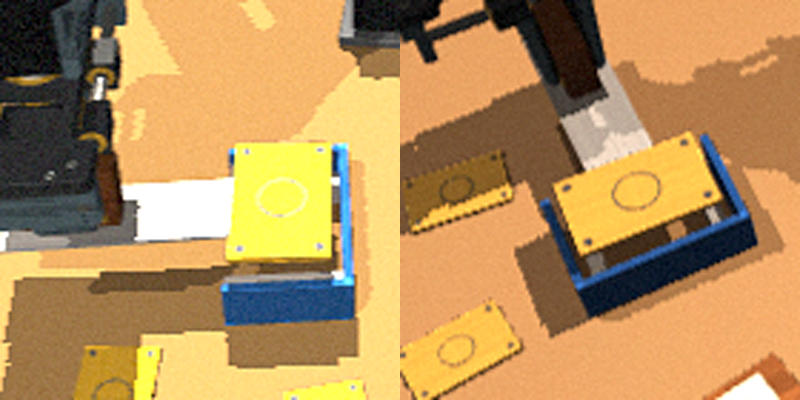

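The plate sits squarely on the blade, clear of the rack (side crop (280,200)). Next I'll raise it and measure the plate height.

```bash
python3 -m crank '1 0 0 -6 0 0 0;1 0 0 -10 0 0 0;1 0 0 -12 0 0 0;1 0 0 -10 0 0 0;1 0 0 -4 0 0 0;1 0 0 0 0 0 0'
python3 - <<'E'
from h import *
s=env.state();print(s["ee_pos"])
for n in("side","scene"):
    f=grab_frame(n);cv2.imwrite(f"pics/l_{n}.png",f)
    c=cam(n); hsv=cv2.cvtColor(f,cv2.COLOR_BGR2HSV)
    for d in models.search_frame("plate",n):
        print(n,round(d["p"],2),d["point"],proj(c,d["point"]))
    # blob of yellow around the expected place
    u=proj(c,[546,-267,80])[0].astype(int)
    m=cv2.inRange(hsv,(15,140,90),(32,255,255)); cc,l,st,ce=cv2.connectedComponentsWithStats(m)
    i=l[u[1],u[0]]; print(n,u,i,st[i],ce[i])
    np.save(f"pics/l_{n}.npy",ce[i])
c=[cam("side"),cam("scene")]
print(tri(c[0],np.load("pics/l_side.npy"),c[1],np.load("pics/l_scene.npy")))
plan([498,-21.4,100],-6,12)
E
```

```text
time_s: 12.52
ee_pos: [419.9, -271.6, 99.3]
ee_rot: [180.0, -0.0, 2.2]
force: [-0.1, -0.0, -3.2]
gripper_width: 21.9
gripper_force: 45.0
[ 419.9 -271.6   99.3]
side 0.94 [542.7, -267.9, 89.5] [[274.2 311.7]]
side 0.9 [454.4, -372.2, 6.8] [[218.5 399. ]]
side 0.6 [580.1, -402.0, 5.1] [[298.8 413.5]]
side [276 315] 1 [     0    109    603    371 104776] [257.6 321.9]
scene 0.83 [542.8, -269.5, 88.8] [[155.  261.3]]
scene 0.76 [575.4, -397.9, 4.3] [[100.1 332.5]]
scene 0.67 [451.8, -365.3, 2.6] [[101.1 275.4]]
scene 0.64 [629.0, -38.4, 9.0] [[299.7 273.2]]
scene [158 265] 5209 [ 127  241   61   44 1465] [157.  262.4]
[ 515.9 -264.3   57. ]
[  7.3 -20.6  -0.1  -0.    0.    0.7]
[  7.1 -20.6  -0.1  -0.    0.    0.7]
[  6.8 -20.7  -0.1  -0.    0.    0.7]
[  6.6 -20.8  -0.1  -0.    0.    0.7]
[  6.3 -20.9  -0.1  -0.    0.    0.7]
[  6.1 -21.   -0.1  -0.    0.    0.7]
[  5.8 -21.   -0.1  -0.    0.    0.7]
[  5.6 -21.1  -0.1  -0.    0.    0.7]
[  5.3 -21.2  -0.1  -0.    0.    0.7]
[  5.1 -21.2  -0.1  -0.    0.    0.7]
[  4.8 -21.3  -0.1  -0.    0.    0.7]
[  4.6 -21.3  -0.1  -0.    0.    0.7]
```

```bash
python3 -m crank '1 3 -10 0 0 0 0.5;1 7 -20 0 0 0 0.7;1 8 -24 0 0 0 0.7;1 8 -25 0 0 0 0.7;1 8 -25 0 0 0 0.8;1 7 -25 0 0 0 0.8;1 7 -25 0 0 0 0.8;1 7 -25 0 0 0 0.8;1 6 -24 0 0 0 0.8;1 5 -20 0 0 0 0.8'; python3 -m crank '1 4 -15 0 0 0 0.6;1 2 -8 0 0 0 0.2;1 0 -4 0 0 0 0;1 0 0 0 0 0 0'; python3 look.py s1 plate stand
python3 - <<'E'
from h import *
o=[]
for n in("side","scene"):
    f=grab_frame(n);c=cam(n)
    for d in models.search_frame("plate",n)[:4]:
        if d["point"][2]>40: print(n,round(d["p"],2),d["point"],proj(c,d["point"]))
    u=proj(c,[622,-35,70])[0].astype(int)
    o.append(cv2.resize(np.clip(f[u[1]-50:u[1]+50,u[0]-50:u[0]+50]*1.6,0,255).astype(np.uint8),(400,400),interpolation=cv2.INTER_CUBIC)); print(n,u-50)
cv2.imwrite('pics/e3.png',np.hstack(o))
E
```

```text
time_s: 13.98
ee_pos: [489.9, -48.0, 98.7]
ee_rot: [-180.0, 0.0, -5.2]
force: [-1.0, -0.4, -4.2]
gripper_width: 21.7
gripper_force: 45.0
time_s: 14.48
ee_pos: [498.3, -23.4, 98.8]
ee_rot: [-180.0, 0.0, -6.0]
force: [0.9, -0.0, -4.4]
gripper_width: 22.0
gripper_force: 45.0
14.475 [498.3 -23.4  98.8] [-180.    0.   -6.]
plate [(0.93, [608.0, -31.0, 85.0], [309.0, 54.0])]
stand [(0.74, [595.0, 2.0, 9.0], [263.0, 108.0])]
side 0.61 [621.0, -42.6, 87.2] [[315.5 231.1]]
side [265 185]
scene 0.74 [623.5, -42.6, 88.6] [[294.6 244.6]]
scene [248 199]
```

View pics/e3.png

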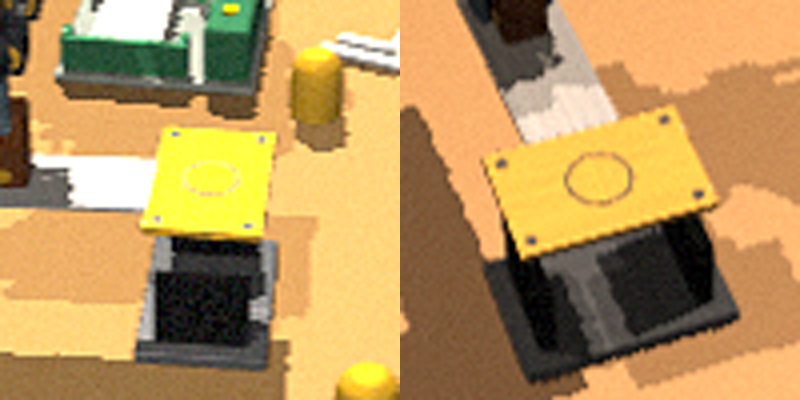

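Run:
```python
from h import *
sd,sc=cam("side"),cam("scene")
print("circle",tri(sd,(317.7,229.3),sc,(297.8,243.8)),onz(sd,(317.7,229.3),87.9),onz(sc,(297.8,243.8),87.9))
R=Ro.from_euler('z',-7.2,degrees=True)
for m in((-35,-52,8),(35,-52,8),(35,52,8)):
    X=R.apply(m)+[622.3,-34.5,0]
    print(m,"side crop",(proj(sd,X)[0]-[265,185])*4,"scene crop",(proj(sc,X)[0]-[248,199])*4+[400,0])
```

```text
circle [625.2 -37.2  88.5] [[625.7 -37.5  87.9]] [[624.1 -36.6  87.9]]
(-35, -52, 8) side crop [128.7 352. ] scene crop [478.7 261.6]
(35, -52, 8) side crop [262.1 359.5] scene crop [525.6 375.6]
(35, 52, 8) side crop [272.4 237.1] scene crop [739.2 308.5]
```

Plate hovers over the rails, centred to about 3 mm (side crop (211,177), scene crop (599,179)). I'll shift +3 mm in y and lower it gently.

```bash
python3 -m crank '1 0 -3 5 0 0 0;1 0 0 8 0 0 0;1 0 0 8 0 0 0;1 0 0 5 0 0 0;1 0 0 3 0 0 0;1 0 0 3 0 0 0;1 0 0 4 0 0 0;1 0 0 4 0 0 0;1 0 0 4 0 0 0;1 0 0 0 0 0 0'
python3 - <<'E'
from h import *
o=[]
for n in("side","scene"):
    f=grab_frame(n);c=cam(n)
    for d in models.search_frame("plate",n)[:4]:
        if d["point"][2]>40: print(n,round(d["p"],2),d["point"],proj(c,d["point"]))
    u=proj(c,[622,-35,70])[0].astype(int)
    o.append(cv2.resize(np.clip(f[u[1]-50:u[1]+50,u[0]-50:u[0]+50]*1.6,0,255).astype(np.uint8),(400,400),interpolation=cv2.INTER_CUBIC)); print(n,u-50)
cv2.imwrite('pics/e4.png',np.hstack(o))
E
```

```text
time_s: 16.08
ee_pos: [498.7, -20.4, 54.7]
ee_rot: [-180.0, 0.0, -6.0]
force: [0.5, 0.1, -2.0]
gripper_width: 21.9
gripper_force: 45.0
side 0.81 [620.6, -38.3, 53.7] [[315.2 242.6]]
side [265 185]
scene 0.76 [621.1, -36.1, 55.0] [[298.  254.3]]
scene [248 199]
```

View pics/e4.png

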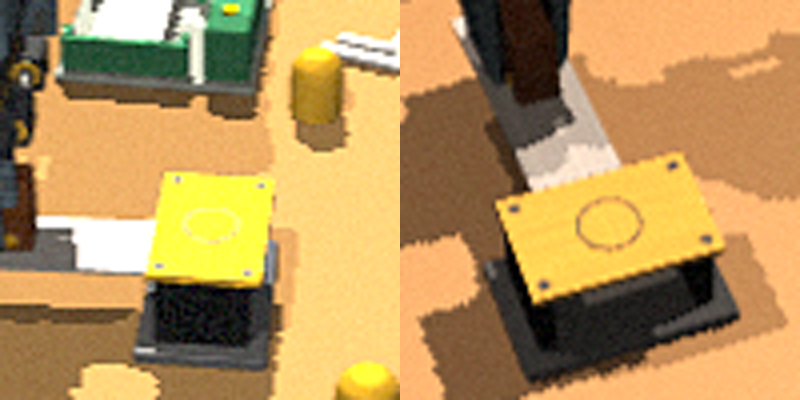

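The plate rests on both rails (side crop (210,225)), and the wrist has shed its weight. Next I'll withdraw the blade straight back and lay it down.

```bash
python3 -m crank '1 -8 0 0 0 0 0;1 -18 0 0 0 0 0;1 -25 0 0 0 0 0;1 -25 0 0 0 0 0;1 -25 0 0 0 0 0;1 -20 0 0 0 0 0;1 -8 0 10 0 0 0;1 0 0 16 0 0 0;1 0 0 6 0 0 0;1 0 0 0 0 0 0'
```

```text
time_s: 17.52
ee_pos: [370.6, -7.0, 22.5]
ee_rot: [-180.0, 0.1, -6.0]
force: [0.0, -0.4, -1.3]
gripper_width: 21.9
gripper_force: 45.0
```

```bash
python3 -m crank '1 0 0 2 0 0 0;1 0 0 1.5 0 0 0;1 0 0 0 0 0 0'
```

```text
time_s: 17.9
ee_pos: [370.7, -7.0, 19.5]
ee_rot: [-180.0, -0.0, -6.0]
force: [0.5, -0.0, -1.8]
gripper_width: 21.5
gripper_force: 45.0
```

```bash
python3 -m crank '1 0 0 1 0 0 0;-1 0 0 0 0 0 0;-1 0 0 0 0 0 0;-1 0 0 0 0 0 0;-1 0 0 0 0 0 0;-1 0 0 -40 0 0 0;-1 0 0 -60 0 0 0;-1 0 0 -60 0 0 0;-1 0 0 -40 0 0 0;-1 0 0 0 0 0 0'
python3 - <<'E'
from h import *
plan([560,-100,190],82.8,9)
E
```

```text
time_s: 19.15
ee_pos: [372.5, -7.1, 221.4]
ee_rot: [-180.0, -0.4, -6.0]
force: [0.1, -0.5, 0.4]
gripper_width: 91.1
gripper_force: 0.0
[21.8  8.1  3.7  0.  -0.  -9.9]
[20.1 11.7  3.6  0.  -0.  -9.9]
[17.8 15.   3.6  0.  -0.  -9.9]
[14.9 17.8  3.6  0.  -0.  -9.9]
[11.7 20.1  3.6  0.  -0.  -9.9]
[ 8.1 21.8  3.5  0.  -0.  -9.9]
[ 4.2 22.9  3.5  0.  -0.  -9.9]
[ 0.2 23.2  3.5  0.  -0.  -9.9]
[-3.8 22.9  3.5  0.  -0.  -9.9]
```

```bash
python3 -m crank '-1 24 8 3 0 0 -9.8;-1 22 13 3 0 0 -9.8;-1 20 17 3 0 0 -9.8;-1 17 20 3 0 0 -9.8;-1 13 23 3 0 0 -9.8;-1 9 25 3 0 0 -9.8;-1 5 27 3 0 0 -9.8;-1 0 28 3 0 0 -9.8;-1 -5 28 3 0 0 -9.8;-1 0 0 0 0 0 0'; python3 look.py p1 plate stand lifter
python3 - <<'E'
from h import *
f=cv2.imread('pics/p1.png'); c=ld("p1"); u=proj(c,[622,-36,55])[0].astype(int); print(u)
x,y=max(u[0]-100,0),max(u[1]-75,0); print(x,y)
hsv=cv2.cvtColor(f,cv2.COLOR_BGR2HSV); m=cv2.inRange(hsv,(15,140,90),(32,255,255))
k=np.zeros_like(m);k[y:y+150,x:x+200]=m[y:y+150,x:x+200]
cc,l,st,ce=cv2.connectedComponentsWithStats(k); print(st[1:][st[1:,4]>500])
cv2.imwrite('pics/p1c.png',cv2.resize(np.clip(f[y:y+150,x:x+200]*1.4,0,255).astype(np.uint8),(800,600),interpolation=cv2.INTER_CUBIC))
E
```

```text
time_s: 20.4
ee_pos: [585.2, -115.5, 188.9]
ee_rot: [-179.8, -0.0, 82.1]
force: [-0.9, -0.4, 0.2]
gripper_width: 91.0
gripper_force: 0.0
20.4 [ 585.2 -115.5  188.9] [-179.8   -0.    82.1]
plate [(0.62, [621.0, -26.0, 55.0], [349.0, 112.0])]
stand [(0.75, [592.0, -34.0, 10.0], [313.0, 131.0])]
lifter [(0.94, [418.0, -11.0, 2.0], [124.0, 132.0])]
[351 126]
251 51
[[ 315   59   81  124 7835]
 [ 337  105   34   36  945]]
```

View pics/p1c.png

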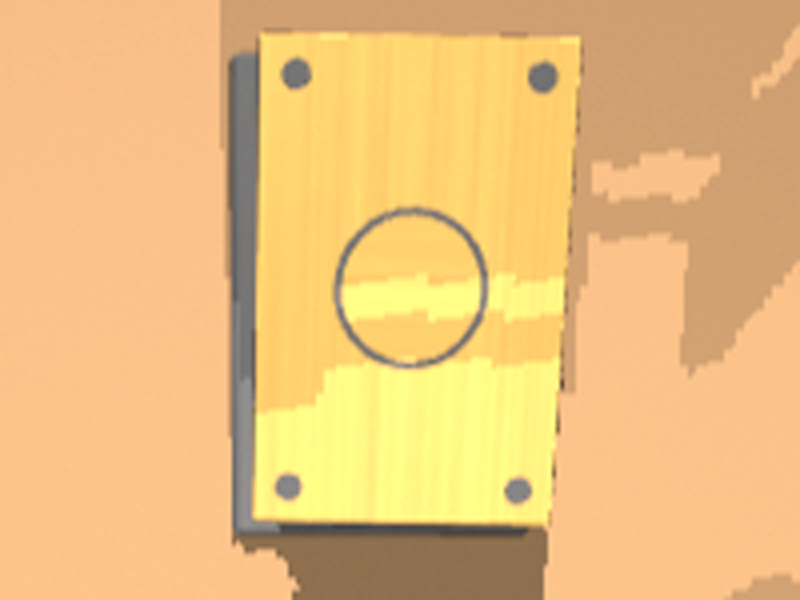

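The plate lies square on the stand, at crop corners (260,33), (580,38), (548,525), (252,518).

Run:
```python
from h import *
c=ld("p1")
P=[[x/4+251,y/4+51] for x,y in((260,33),(580,38),(548,525),(252,518))]
M=[(-30,45,0),(30,45,0),(30,-45,0),(-30,-45,0)]
for z in(True,False): p,r=fit([(c,m,u) for m,u in zip(M,P)]+[(c,(0,0,0),[411/4+251,287/4+51])],[622,-36,55,-8],z); print(p,r.max())
plan([p[0],p[1],125],p[3]+90,2)
```

```text
[624.1 -33.9  53.4  -8.9] 0.35089057632640674
[623.9 -34.   45.8  -8.9] 0.534278874430413
[42.6 14.4 32.9 -0.1 -0.   0.5]
[42.7 14.  33.  -0.1 -0.   0.5]
```

```bash
python3 -m crank '-1 43 14 32 0 0 0.5;-1 43 14 32 0 0 0.4;-1 0 0 0 0 0 0;-1 0 0 35 0 0 0;-1 0 0 30 0 0 0;-1 0 0 10 0 0 0;-1 0 0 0 0 0 0'
```

```text
time_s: 21.48
ee_pos: [624.7, -34.2, 53.0]
ee_rot: [180.0, 0.0, 81.3]
force: [-0.8, 0.4, 0.3]
gripper_width: 91.3
gripper_force: 0.0
```

```bash
python3 -m crank '-1 0 0 3 0 0 0;1 0 0 0 0 0 0;1 0 0 0 0 0 0;1 0 0 0 0 0 0;1 0 0 0 0 0 0;1 0 0 0 0 0 0;1 0 0 0 0 0 0;1 0 0 0 0 0 0' 25
```

```text
time_s: 22.48
ee_pos: [624.7, -33.7, 49.6]
ee_rot: [-180.0, -0.0, 81.3]
force: [-1.4, 0.9, 2.7]
gripper_width: 59.7
gripper_force: 25.0
```

```bash
python3 -m crank '1 0 0 -10 0 0 0;1 0 0 -25 0 0 0;1 0 0 -25 0 0 0;1 0 0 -5 0 0 0;1 0 0 0 0 0 0'
python3 - <<'E'
from h import *
plan([588,245,115],80,8)
E
```

```text
time_s: 23.1
ee_pos: [624.6, -33.8, 114.2]
ee_rot: [-180.0, -0.0, 81.3]
force: [-0.7, 0.5, -2.3]
gripper_width: 59.6
gripper_force: 25.0
[33.8 -9.8 -0.1 -0.  -0.   0.2]
[33.7 -9.9 -0.1 -0.  -0.   0.2]
[ 33.7 -10.   -0.1  -0.   -0.    0.2]
[ 33.7 -10.1  -0.1  -0.   -0.    0.2]
[ 33.6 -10.2  -0.1  -0.   -0.    0.2]
[ 33.6 -10.3  -0.1  -0.   -0.    0.2]
[ 33.6 -10.4  -0.1  -0.   -0.    0.2]
[ 33.6 -10.5  -0.1  -0.   -0.    0.2]
```

```bash
python3 -m crank '1 20 -6 0 0 0 0.2;1 34 -10 0 0 0 0.2;1 40 -12 0 0 0 0.3;1 40 -12 0 0 0 0.2;1 34 -10 0 0 0 0.2;1 16 -5 -20 0 0 0.1;1 0 0 -10 0 0 0;1 0 0 0 0 0 0'; python3 look.py n1 nest_seat plunger_top plate
python3 - <<'E'
from h import *
f=cv2.imread('pics/n1.png'); c=ld("n1")
cv2.imwrite('pics/n1c.png',cv2.resize(np.clip(f[0:300,200:600]*1.3,0,255).astype(np.uint8),(800,600),interpolation=cv2.INTER_CUBIC))
R=Ro.from_euler('z',-10,degrees=True)
for m in((-41,56,30),(41,56,30),(41,-56,30),(-41,-56,30),(0,86,65)): print(m,(proj(c,R.apply(m)+[588,245,0])[0]-[200,0])*2)
E
```

```text
time_s: 24.1
ee_pos: [600.1, 156.6, 144.7]
ee_rot: [180.0, -0.0, 80.1]
force: [-0.5, -0.4, -2.1]
gripper_width: 59.6
gripper_force: 25.0
24.1 [600.1 156.6 144.7] [180.   -0.   80.1]
nest_seat [(0.84, [608.0, 252.0, 26.0], [306.0, 109.0])]
plunger_top [(0.28, [598.0, 176.0, 150.0], [305.0, 265.0])]
plate [(0.65, [599.0, 179.0, 150.0], [307.0, 258.0])]
(-41, 56, 30) [36.8 74.7]
(41, 56, 30) [276.6  75.5]
(41, -56, 30) [271.4 400.6]
(-41, -56, 30) [ 56.7 400. ]
(0, 86, 65) [141.4 -75.6]
```

View pics/n1c.png

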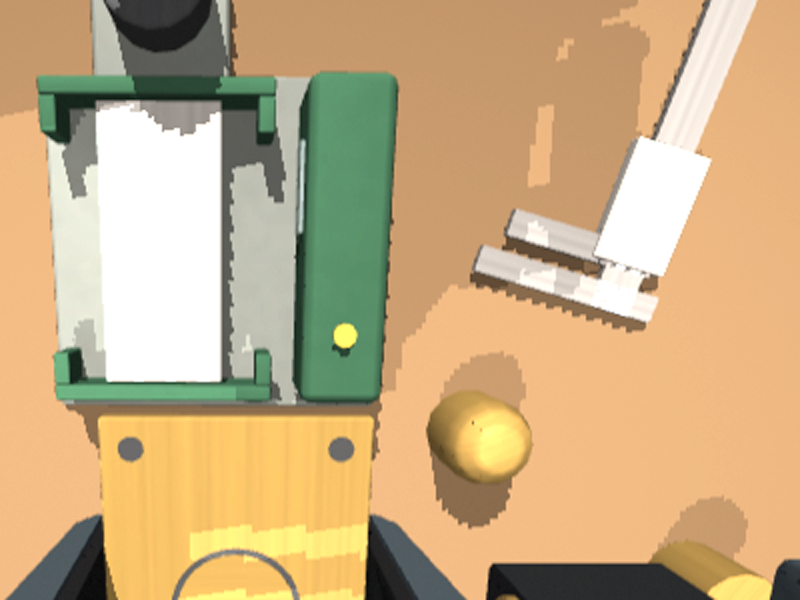

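The gauge lips match my projection of (588,245), yaw −10° to about 1 mm (crop corners (38,78), (276,78), (270,400), (56,400)). I've now viewed 12 pictures, which is past the limit of 10, so from here I'll check with numbers only.

Run:
```python
from h import *
plan([588,245,84],80,4)
```

```text
[21.5 -6.7 14.9 -0.   0.   0. ]
[21.5 -6.7 14.9 -0.   0.   0. ]
[21.5 -6.7 14.9 -0.   0.   0. ]
[21.5 -6.7 14.9 -0.   0.   0. ]
```

```bash
python3 -m crank '1 21.5 -6.7 10 0 0 0;1 21.5 -6.7 10 0 0 0;1 21.5 -6.7 10 0 0 0;1 21.5 -6.7 10 0 0 0;1 0 0 20 0 0 0;1 0 0 25 0 0 0;1 0 0 15 0 0 0;1 0 0 7 0 0 0;1 0 0 5 0 0 0;1 0 0 0 0 0 0'
```

```text
time_s: 25.55
ee_pos: [588.6, 246.0, 32.7]
ee_rot: [180.0, -0.0, 80.1]
force: [0.1, -0.5, -0.6]
gripper_width: 59.8
gripper_force: 25.0
```

```bash
python3 -m crank '1 1 0 4 0 0 0;1 -1 0 2.5 0 0 0;1 0 0 0 0 0 0'; python3 -m crank '1 0 0 1 0 0 0;1 0 0 0 0 0 0'
```

```text
time_s: 25.92
ee_pos: [588.2, 245.8, 25.8]
ee_rot: [-180.0, 0.0, 80.1]
force: [0.3, 0.5, -1.4]
gripper_width: 59.6
gripper_force: 25.0
time_s: 26.18
ee_pos: [588.4, 246.0, 25.0]
ee_rot: [-180.0, -0.0, 80.1]
force: [-1.0, 0.9, -2.5]
gripper_width: 59.9
gripper_force: 25.0
```

```bash
python3 -m crank '1 0 0 0.7 0 0 0;1 0 0 0 0 0 0'; python3 -m crank '-0.45 0 0 0 0 0 0;-0.45 0 0 0 0 0 0;-0.45 0 0 0 0 0 0'
```

```text
time_s: 26.42
ee_pos: [588.5, 246.0, 24.7]
ee_rot: [180.0, -0.0, 80.1]
force: [-0.9, -1.0, 0.5]
gripper_width: 59.8
gripper_force: 25.0
time_s: 26.8
ee_pos: [588.5, 246.0, 24.3]
ee_rot: [180.0, -0.0, 80.1]
force: [0.3, -0.2, -0.2]
gripper_width: 66.2
gripper_force: 0.0
```

Released. I'll go up, close the fingers, and move back a little to check the plate in the nest.

```bash
python3 -m crank '-0.45 0 0 -10 0 0 0;-0.45 0 0 -25 0 0 0;-0.45 0 0 -40 0 0 0;1 0 0 -45 0 0 0;1 -40 0 0 0 0 0;1 -40 10 0 0 0 0;1 0 0 0 0 0 0' 20; python3 look.py n2 plate plunger_top
python3 - <<'E'
from h import *
f=cv2.imread('pics/n2.png'); c=ld("n2")
hsv=cv2.cvtColor(f,cv2.COLOR_BGR2HSV)
m=cv2.inRange(hsv,(17,125,90),(32,255,255)); m=cv2.morphologyEx(m,cv2.MORPH_CLOSE,np.ones((7,7)))
u=proj(c,[588,245,30])[0].astype(int); cc,l,st,ce=cv2.connectedComponentsWithStats(m)
i=l[u[1]+12,u[0]]; print(u,st[i],ce[i])
q=cv2.minAreaRect(np.argwhere(l==i)[:,::-1].astype(np.float32)); b=cv2.boxPoints(q)
X=onz(c,b,30); print(X,X.mean(0),np.linalg.norm(X-np.roll(X,-1,0),axis=1))
hm=cv2.inRange(hsv,(0,150,120),(8,255,255))|cv2.inRange(hsv,(172,150,120),(180,255,255))
cc,l,st,ce=cv2.connectedComponentsWithStats(hm); i=1+np.argmax(st[1:,4]); print("red",st[i],ce[i],onz(c,ce[i],65))
E
```

```text
time_s: 27.68
ee_pos: [584.7, 163.2, 145.3]
ee_rot: [179.9, 0.0, 79.9]
force: [-0.0, 0.2, 0.7]
gripper_width: 28.8
gripper_force: 0.0
27.675 [584.7 163.2 145.3] [179.9   0.   79.9]
plate [(0.97, [591.0, 255.0, 30.0], [304.0, 114.0])]
plunger_top [(0.67, [590.0, 260.0, 27.0], [301.0, 108.0]), (0.5, [696.0, 151.0, 38.0], [465.0, 230.0])]
[302 128] [  259    60    86   130 10620] [302.6 123.9]
[[547.4 207.8  30. ]
 [566.7 295.4  30. ]
 [624.9 285.1  30. ]
 [611.  196.5  30. ]] [587.5 246.2  30. ] [89.7 59.1 89.7 64.6]Traceback (most recent call last):
  File "<stdin>", line 10, in <module>
    return _wrapfunc(a, 'argmax', axis=axis, out=out, **kwds)
    return bound(*args, **kwds)
ValueError: attempt to get argmax of an empty sequence
```

Plate is flat in the nest at (587.5,246.2), 90×60 mm at z 30. Next is the plunger.

Run:
```python
from h import *
plan([603,330,97],80,5)
```

```text
[32.9 -2.   9.6  0.  -0.   0. ]
[32.9 -2.   9.6  0.  -0.   0. ]
[32.9 -2.1  9.6  0.  -0.   0. ]
[32.9 -2.1  9.6  0.  -0.   0. ]
[32.9 -2.1  9.5  0.  -0.   0. ]
```

```bash
python3 -m crank '1 33 -2 0 0 0 0;1 33 -2 0 0 0 0;1 33 -2 12 0 0 0;1 33 -2 18 0 0 0;1 33 -2 18 0 0 0;1 0 0 0 0 0 0'; python3 -m crank '1 0 0 12 0 0 0;1 0 0 8 0 0 0;1 0 0 4 0 0 0;1 0 0 0 0 0 0'
```

```text
time_s: 28.58
ee_pos: [601.5, 332.6, 94.1]
ee_rot: [-179.8, 0.1, 80.4]
force: [0.7, -0.2, -0.2]
gripper_width: 0.5
gripper_force: 0.0
time_s: 29.08
ee_pos: [602.8, 329.0, 72.8]
ee_rot: [-180.0, 0.0, 80.1]
force: [-1.9, -1.3, 3.5]
gripper_width: 0.4
gripper_force: 2.0
```

```bash
python3 -m crank '1 0 0 4 0 0 0;1 0 0 4 0 0 0;1 0 0 2.5 0 0 0;1 0 0 0 0 0 0'; python3 -m crank '1 0 0 1.5 0 0 0;1 0 0 0 0 0 0'
```

```text
time_s: 29.58
ee_pos: [603.0, 329.2, 62.5]
ee_rot: [180.0, 0.0, 80.1]
force: [-2.6, -2.3, 7.1]
gripper_width: 0.2
gripper_force: 3.7
time_s: 29.82
ee_pos: [603.0, 329.1, 61.4]
ee_rot: [180.0, 0.0, 80.1]
force: [-2.3, -1.9, 8.3]
gripper_width: 0.7
gripper_force: 3.9
```

```bash
python3 -m crank '1 0 0 1 0 0 0;1 0 0 0 0 0 0'; python3 -m crank '1 0 0 1 0 0 0;1 0 0 0 0 0 0;1 0 0 0 0 0 0'
```

```text
time_s: 30.08
ee_pos: [603.0, 329.2, 61.3]
ee_rot: [180.0, 0.0, 80.1]
force: [-4.3, -2.7, 10.8]
gripper_width: 0.9
gripper_force: 5.9
time_s: 30.45
ee_pos: [603.0, 329.2, 61.2]
ee_rot: [179.9, -0.0, 80.1]
force: [-5.8, -3.9, 15.6]
gripper_width: 0.0
gripper_force: 8.0
```

Hard stop reached: z no longer changes and the force climbed to 15.6 N, above the 8 N spring. I'll release, retreat and check the end state.

```bash
python3 -m crank '1 0 0 -5 0 0 0;1 0 0 -10 0 0 0;1 0 0 -20 0 0 0;1 0 0 -50 0 0 0;1 0 0 -50 0 0 0;1 -60 0 -10 0 0 0;1 -60 0 0 0 0 0;1 -20 0 0 0 0 0;1 0 0 0 0 0 0'; python3 look.py f1 plate plunger_top
python3 - <<'E'
from h import *
for n in("side","scene"):
    f=grab_frame(n)
    for t in("plate","plunger_top","lifter","dome_a","slug_a"):
        print(n,t,[(round(d["p"],2),np.round(d["point"]).tolist()) for d in models.search_frame(t,n)])
f=cv2.imread('pics/f1.png'); c=ld("f1")
hsv=cv2.cvtColor(f,cv2.COLOR_BGR2HSV)
m=cv2.morphologyEx(cv2.inRange(hsv,(17,125,90),(32,255,255)),cv2.MORPH_CLOSE,np.ones((7,7)))
u=proj(c,[588,245,30])[0].astype(int); cc,l,st,ce=cv2.connectedComponentsWithStats(m)
i=l[u[1]+12,u[0]]; b=cv2.boxPoints(cv2.minAreaRect(np.argwhere(l==i)[:,::-1].astype(np.float32)))
X=onz(c,b,30); print(X.mean(0),np.linalg.norm(X-np.roll(X,-1,0),axis=1)); s=env.state(); print(s["force"],s["time_s"])
E
```

```text
time_s: 31.58
ee_pos: [579.2, 191.0, 203.2]
ee_rot: [180.0, -0.1, 80.0]
force: [-0.1, 0.7, -0.0]
gripper_width: 0.6
gripper_force: 0.0
31.575 [579.2 191.  203.2] [180.   -0.1  80. ]
plate [(0.82, [587.0, 254.0, 29.0], [314.0, 151.0])]
plunger_top [(0.94, [598.0, 328.0, 62.0], [311.0, 52.0]), (0.37, [587.0, 248.0, 32.0], [315.0, 159.0])]
side plate [(0.8, [585.0, 241.0, 31.0]), (0.75, [576.0, -404.0, 4.0]), (0.73, [454.0, -370.0, 7.0])]
side plunger_top [(0.7, [780.0, -93.0, 32.0]), (0.55, [602.0, 327.0, 58.0]), (0.35, [589.0, 243.0, 32.0])]
side lifter [(0.89, [404.0, -20.0, -0.0]), (0.34, [786.0, 57.0, 29.0])]
side dome_a [(0.84, [696.0, -155.0, 28.0]), (0.8, [702.0, 142.0, 26.0])]
side slug_a [(0.8, [787.0, 53.0, 30.0]), (0.62, [405.0, -22.0, 1.0]), (0.55, [778.0, -97.0, 31.0])]
scene plate [(0.84, [453.0, -370.0, 1.0]), (0.69, [579.0, -394.0, 4.0]), (0.59, [589.0, 239.0, 30.0])]
scene plunger_top [(0.65, [606.0, 327.0, 68.0])]
scene lifter [(0.84, [422.0, -18.0, -1.0])]
scene dome_a [(0.88, [704.0, 143.0, 35.0]), (0.87, [710.0, -146.0, 34.0])]
scene slug_a [(0.78, [795.0, 60.0, 40.0]), (0.56, [791.0, -82.0, 39.0])]
[588.3 245.8  30. ] [59.1 89.9 63.5 89.9]
[-0.2 -1.3 -1.7] 32.325
```

The plate is in the nest, the plunger is back up, the lifter is flat, the bystanders haven't moved, and the robot is clear.

```bash
python3 -c "
from workcell import env
print(env.job_done())"
```

```text
the job is handed in; nothing more can be done
None
```

The job is done and handed in at about 32 s: the plate is flat in the gauge nest, the plunger was pushed to its stop and released, the lifter is flat on the bench and the bystanders are unmoved, but I viewed 12 pictures where the limit was 10.

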